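# Crank the food mill and park it

## Robot

A 6-joint arm with a two-finger parallel gripper is mounted at the origin on the work surface; the furniture and walls round the work are solid. World frame = base frame: x ahead of the robot, y to its left, z up, the work surface at z = 0. Lengths are in m, angles in rad, forces in N, time in s.
With the tool pointing down it reaches from about 0.225 to 0.875 m from the base axis. Payload 3.4 kg.
Tool frame: the origin (TCP) lies between the finger pads; the fingertips stand 19 mm ahead of it and the grasp point (between the pads) is the TCP; z points along the fingers, y is the line along which they close (so a half turn about z gives the same grasp; the last joint's range is limited). The gripper opens to 85 mm and grips with 20 to 120 N. Pads are 22 mm wide; open, the fingers measure 114 mm over their backs; the gripper's body (76 mm by 85 mm) begins 54 mm behind the grasp point. The pads swing forward as they close: fully open they stand 13 mm farther back than shut.
Start: joints at [-1.299, 0.276, 1.505, -0, 1.361, -0.121], TCP at [0.22, -0.531, 0.25] pointing down, gripper open.
Joint ranges: [-2.89, 2.89], [-0.75, 2.08], [0.22, 2.7], [-1.18, 4.32], [0.11, 2.71], [-2.7, 2.7]. Speed limits (rad/s): [2.57, 2.57, 3.14, 3.14, 3.14, 3.14].

## Interface

Orientations are given as a unit quaternion [w, x, y, z].
In Python, from rig import get_state, imaging, ticket gives the robot as it stands. The module is installed in compiled form; this text tells all that it offers.
- The arm moves only by the shell command python3 -m inch 'ROWS' [FORCE]. ROWS is JSON, a list of rows, each an object with "claw": the opening, from -1 (shut) to 1 (fully open); "travel": the shift along the world's x, y, z in units of 200 mm (1.0 is 200 mm), a list of three; "turn": the turn about the world's z in units of 180 degrees (1.0 is 180 degrees). A call has 1 to 5 rows; each row is the pose to reach, as a shift and turn from the pose commanded when the call began, turning the shorter way round; what a row does not reach only later rows make up. A row lasts 1/10 s, in which the tool goes at most 50 mm and 8.59 degrees, less where a joint would pass 70% of its speed; a pose out of reach is approached as far as the arm can. A call with a number of a shift or a turn outside -1 to 1 is refused whole. A call with a gripper value outside its range is refused whole. The fingers move at their own pace and stop on an object; FORCE is the grip in N (left out, the last holds). Time passes only in rows, so rows that repeat a pose let the fingers close. It gives the time, the measured TCP pose, the force, the opening and the grip force at its end, in the units of the state.
- get_state(): the state, without advancing time (a new reading comes with each control period).
- imaging.get_image(name): name is "side" or "top"; returns the picture (384x512x3 uint8, red, green, blue); there is no depth.
- imaging.camera_params(name): a dict with "camera_matrix" (3x3 intrinsics, pixels), "cam_to_world" (4x4, takes a point from camera to world coordinates). Camera axes: x right, y down, z forward; pixel columns grow to the right and rows downward; lengths in m; the calibration is good to about 2 mm. A picture is of the moment at which its call begins. camera_params takes no time and is no camera call.
- ticket.sign_off(): hands the job in; it is judged then, once.
The state is a dict: "clock": time; "qpos": joint angles; "qd": joint speeds; "effort": joint torques, N m; "position": TCP position; "ee_rot": TCP orientation; "contact_force": force on the tool from outside, world axes, zero at the start; "moment": the same for the moment, N m; "width": finger opening in m; "gripper_force": force on a finger pad.
Only numpy, scipy, OpenCV 4.12 (cv2) and the standard library are available. Lean on these libraries where they do the work, as an engineer would, in place of code of your own. Each camera call takes 0.05 s, during which the arm holds its last target. There are 200 camera calls.

## Task

Work the food mill that sits on the pot: with a fingertip, push its crank round clockwise (seen from above) two full turns, as when pressing food through the disc, then push it back anticlockwise one full turn, as when freeing the disc, and on until the crank arm next lies straight over the mill's long handle, where it leaves the mouth open for the ladle. Only push lightly, never grip the knob: the mill and pot stay standing where they are, not lifted or shoved, and the things around are left alone.

Things in the scene. Friction and masses are not known exactly. Their poses are not given: they have to be found in the camera images.
- mill: steel food mill hooked on its sauce pot, one piece of 2.6 kg, loose on the bench. Origin on the bench under the axle, z up; the long handle points along its -x. Pot 196 mm across; loop handles to +y and -y, out to 132 mm, 75 mm high. Mill bowl 210 mm across, open rim 139 mm high. Long handle with a black grip 24 mm wide, top 130 mm high, reaching 259 mm from the axle
- axle (a point): point on the crank's vertical axle, at mid-height of the crank arm, 150 mm above the bench; the axle is carried by a narrow bridge across the bowl, in line with the long handle
- handle_root (a point): point inside the bowl's rim where the long handle joins it, 85 mm from the axle towards the handle and 137 mm above the bench; shows where the handle points
- knob (a point): middle of the crank's upright red knob, 75 mm from the axle, 182 mm above the bench. Knob 20 to 27 mm in diameter, widest near the top, from 154 to 211 mm high, rigid with the crank. The level steel crank arm from axle to knob is 13 mm wide, its top 153 mm high; nothing of the mill but the knob rises above 160 mm
- crank (a joint): crank angle (rad): 0 and each whole multiple of 6.283 is the arm straight over the long handle; grows as it turns clockwise seen from above, counting on over several turns. Starts between 0.7 and 1.5. No stops; even friction of about 0.1 N m (1 to 2 N at the knob); stays where it is left
- tomato_1: red tomato, 65 mm across and 66 mm high, standing left of the mill; origin under its centre
- tomato_2: second red tomato, 65 mm across and 66 mm high, beside the first; origin under its centre
- salt_cellar: round wooden salt cellar with a lid, 85 mm across and 62 mm high, at the right; origin under its centre
- tin_1: tall tin can with a paper label, 75 mm across and 110 mm high, far left; origin under its centre
- squeeze_oil: squeeze bottle with yellow pointed cap, 60 mm across and 222 mm high, far left; origin under its centre
- spice_jar_1: small spice jar with dark cap, 45 mm across and 105 mm high, behind the mill; origin under its centre

How it is judged:
On the way:
1. the crank has been pushed clockwise two full turns (joint past 12.75) (value of joint crank above 12.75 rad), for 0.05 s.
At the end, for the whole second after the job is handed in: After two turns clockwise, the crank has come back at least one full turn and rests over the long handle (joint 6.283 +/- 0.2 rad), still; the mill stands flat within 30 mm of where it was, its handle's root too; the things around within 30 mm (value of joint crank between 6.083 and 6.483 rad and velocity of joint crank between -0.05 and 0.05 rad/s and distance of each of mill, handle_root, tomato_1, tomato_2, salt_cellar, tin_1, squeeze_oil, spice_jar_1 from where it was at the start of the episode below 0.03 m and height (world z) of mill below 0.008 m and angle between mill's own z axis and vertical below 0.05 rad and linear speed of mill below 0.02 m/s); the robot touches nothing.
It fails at once if the mill with its pot is lifted, tipped, shoved more than 30 mm, or twisted so that the handle's root moves more than 30 mm (height (world z) of mill above 0.012 m or angle between mill's own z axis and vertical above 0.12 rad or distance of any of mill, handle_root from where it was at the start of the episode above 0.03 m).
It fails at once if the fingers grip or press the mill or its crank with more than 18 N (contact force between the fingers and mill above 18 N).
It fails at once if the crank is turned anticlockwise first (it falls more than about 20 degrees short of where it could start) (value of joint crank below 0.35 rad).
It fails at once if the crank is turned clockwise well past two turns (beyond a reading of 17.5, more than half a turn too far) (value of joint crank above 17.5 rad).
It fails at once if one of the things standing around is knocked or moved more than 30 mm (distance of any of tomato_1, tomato_2, salt_cellar, tin_1, squeeze_oil, spice_jar_1 from where it was at the start of the episode above 0.03 m).
It also fails if it takes over 72 s, if anything falls off the work surface, if the arm or the gripper's body presses on something with over 40 N, if the wrist force passes 120 N, or if a joint passes its speed limit or range.

## Working session

There is one attempt and no reset: what is moved stays moved. The work goes in short steps, Python scripts to look and compute and a shell command to move; the robot and the scene stay as the last step left them, time stands still between calls to the robot, and variables do not carry over. Pictures are saved under pics/ and viewed, at most 10 in all, crops included, and the job is handed in when it is done.

```bash
mkdir -p pics
python3 - <<'E'
from rig import get_state, imaging
import cv2,numpy as np
for n in("top","side"):
    im=imaging.get_image(n); cv2.imwrite(f"pics/{n}0.png",im[:,:,::-1])
    p=imaging.camera_params(n); print(n,np.round(p["camera_matrix"],1).tolist(),np.round(p["cam_to_world"],3).tolist())
s=get_state(); print(s["clock"],s["position"],s["ee_rot"],s["width"])
E
```

```text
top [[450.8, 0.0, 248.8], [0.0, 450.8, 186.2], [0.0, 0.0, 1.0]] [[-0.004, -0.996, 0.092, 0.39], [-1.0, 0.004, 0.001, 0.058], [-0.001, -0.092, -0.996, 1.444], [0.0, 0.0, 0.0, 1.0]]
side [[347.9, 0.0, 261.0], [0.0, 347.9, 190.6], [0.0, 0.0, 1.0]] [[0.852, 0.455, -0.26, 0.817], [0.524, -0.732, 0.435, -0.414], [0.007, -0.507, -0.862, 1.061], [0.0, 0.0, 0.0, 1.0]]
0.1 [ 0.21997998 -0.53078775  0.24953987] [-8.04665258e-04  9.80776097e-01  1.95134819e-01 -5.75875838e-05] 0.0852950377131467
```

View pics/top0.png

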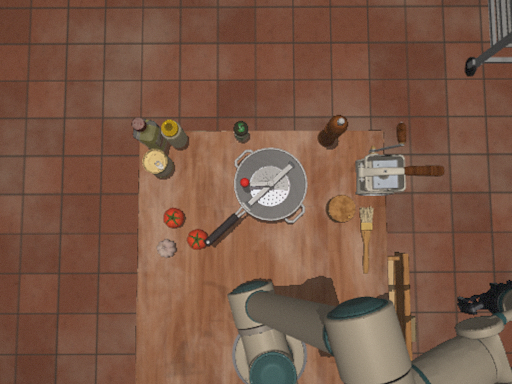

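View pics/side0.png

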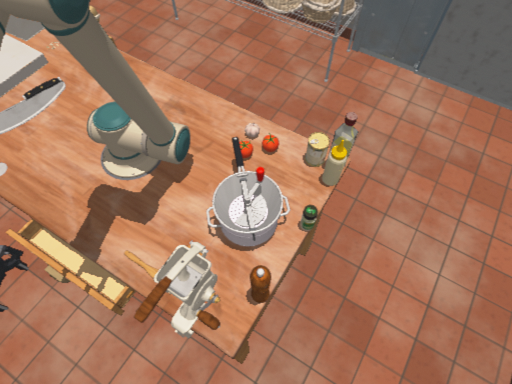

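The top view shows the bowl rim centred near (271,185), the knob at (245,183), and the handle running to (208,243) with tomato_2 close beside its end at (198,239). The side view shows the knob at (260,173).

```bash
cat > h.py <<'E'
from rig import get_state, imaging
import cv2,numpy as np
def ray(n,uv):
    p=imaging.camera_params(n);T=np.array(p["cam_to_world"]);K=np.array(p["camera_matrix"])
    return T[:3,3],T[:3,:3]@np.linalg.solve(K,[uv[0],uv[1],1.])
def onz(n,uv,z):
    o,d=ray(n,uv);return o+d*(z-o[2])/d[2]
def tri(a,b):
    o1,d1=ray("top",a);o2,d2=ray("side",b)
    s=np.linalg.lstsq(np.c_[d1,-d2],o2-o1,rcond=None)[0];p,q=o1+d1*s[0],o2+d2*s[1]
    return (p+q)/2,np.linalg.norm(p-q)
def red(im,box):
    x0,y0,x1,y1=box;h=cv2.cvtColor(im[y0:y1,x0:x1],cv2.COLOR_RGB2HSV)
    m=(((h[...,0]<6)|(h[...,0]>174))&(h[...,1]>170)&(h[...,2]>90)).astype(np.uint8)
    n,l,st,c=cv2.connectedComponentsWithStats(m)
    if n<2:return None,0
    i=1+np.argmax(st[1:,4]);return c[i]+[x0,y0],st[i]
E
python3 - <<'E'
from h import *
t=cv2.imread("pics/top0.png")[:,:,::-1].copy();s=cv2.imread("pics/side0.png")[:,:,::-1].copy()
a,sa=red(t,(232,145,310,225));b,sb=red(s,(250,160,275,190));print(a,sa,b,sb)
k,e=tri(a,b);print("knob",k,e, "top on z.205",onz("top",a,.205))
for n,uv in(("rim L",(235,184)),("rim R",(307,184)),("rim T",(271,148)),("rim B",(271,221))):print(n,onz("top",uv,.139))
print("grip end",onz("top",(208,244),.125))
for n,uv in(("tom2",(198,239)),("tom1",(174,218))):print(n,onz("top",uv,.04))
cv2.imwrite("pics/crop.png",cv2.resize(t[135:260,185:320,::-1],None,fx=4.7,fy=4.7,interpolation=cv2.INTER_CUBIC))
E
```

```text
[244.33333333 181.85185185] [ 9 33  8  9 54] [259.8        172.76470588] [ 6  7  8 14 85]
knob [0.51933679 0.07261591 0.19490604] 0.0030898594058225617 top on z.205 [0.51708992 0.07153935 0.205     ]
rim L [0.51768441 0.09941825 0.139     ]
rim R [ 0.51685134 -0.10996584  0.139     ]
rim T [ 0.62324655 -0.0061744   0.139     ]
rim B [ 0.40997039 -0.00438127  0.139     ]
grip end [0.34429315 0.17845335 0.125     ]
tom2 [0.35681911 0.2172229  0.04      ]
tom1 [0.42194933 0.29224724 0.04      ]
```

View pics/crop.png

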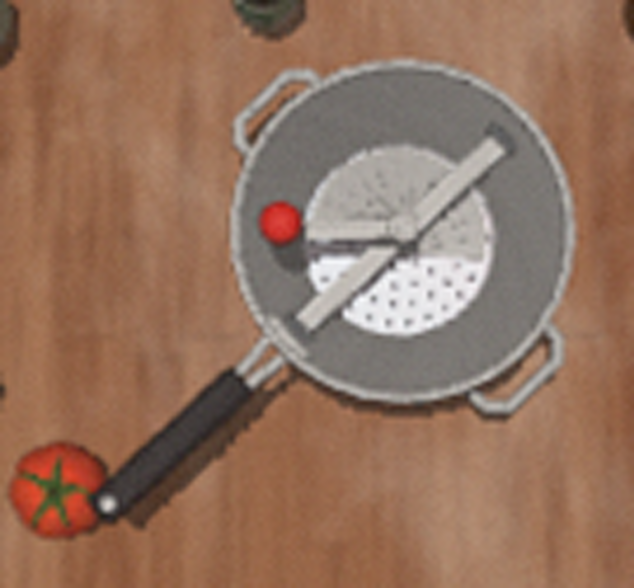

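```bash
python3 - <<'E'
from h import *
a=onz("top",(270.8,184.1),.145);print("axle",a)
print("handle dir",np.degrees(np.arctan2(.17845-a[1],.3443-a[0])))
def table(t0,dirn,n):
    for c in range(n):
        f=lambda t:.375*np.array([np.cos(np.radians(t)),np.sin(np.radians(t))])
        r=[np.round(f(t0+dirn*(60*c+12*k))-f(t0+dirn*60*c),3).tolist() for k in range(1,6)]
        print(t0+dirn*60*c,r)
table(130,-1,6)
p=a[:2]+.075*np.array([np.cos(np.radians(130)),np.sin(np.radians(130))]);print("start",p,(p-get_state()["position"][:2])/.2)
E
python3 -m inch '[{"claw":-1,"travel":[0,0,0.25],"turn":0},{"claw":-1,"travel":[0,0,0.25],"turn":0}]' 20
```

```text
axle [ 0.51639442 -0.00441041  0.145     ]
handle dir 133.2627175336551
130 [[0.065, 0.044], [0.138, 0.073], [0.215, 0.087], [0.293, 0.084], [0.369, 0.065]]
70 [[0.07, -0.034], [0.132, -0.083], [0.183, -0.143], [0.219, -0.212], [0.241, -0.287]]
10 [[0.005, -0.078], [-0.005, -0.156], [-0.032, -0.23], [-0.074, -0.296], [-0.128, -0.352]]
-50 [[-0.065, -0.044], [-0.138, -0.073], [-0.215, -0.087], [-0.293, -0.084], [-0.369, -0.065]]
-110 [[-0.07, 0.034], [-0.132, 0.083], [-0.183, 0.143], [-0.219, 0.212], [-0.241, 0.287]]
-170 [[-0.005, 0.078], [0.005, 0.156], [0.032, 0.23], [0.074, 0.296], [0.128, 0.352]]
start [0.46818535 0.05304293] [1.24102685 2.91915336]
clock: 0.3
position: [0.2208, -0.5335, 0.3053]
ee_rot: [0.005, 0.981, 0.195, 0.0]
contact_force: [-0.4, -0.4, 1.2]
width: 0.0589
gripper_force: 0.0
```

```bash
python3 -m inch '[{"claw":-1,"travel":[0.08,0.18,0],"turn":0},{"claw":-1,"travel":[0.16,0.36,0],"turn":0},{"claw":-1,"travel":[0.24,0.55,0],"turn":0},{"claw":-1,"travel":[0.31,0.73,0],"turn":0}]' >/dev/null
python3 -m inch '[{"claw":-1,"travel":[0.08,0.18,0],"turn":0},{"claw":-1,"travel":[0.16,0.36,0],"turn":0},{"claw":-1,"travel":[0.24,0.55,0],"turn":0},{"claw":-1,"travel":[0.31,0.73,0],"turn":0}]' >/dev/null
python3 -m inch '[{"claw":-1,"travel":[0.08,0.18,0],"turn":0},{"claw":-1,"travel":[0.16,0.36,0],"turn":0},{"claw":-1,"travel":[0.24,0.55,0],"turn":0},{"claw":-1,"travel":[0.31,0.73,0],"turn":0}]' >/dev/null
python3 -m inch '[{"claw":-1,"travel":[0.08,0.18,0],"turn":0},{"claw":-1,"travel":[0.16,0.36,0],"turn":0},{"claw":-1,"travel":[0.24,0.55,0],"turn":0},{"claw":-1,"travel":[0.31,0.73,0],"turn":0},{"claw":-1,"travel":[0.31,0.73,0],"turn":0}]'
python3 -m inch '[{"claw":-1,"travel":[0,0,0],"turn":0},{"claw":-1,"travel":[0,0,0],"turn":0}]'
python3 - <<'E'
from h import *
for n in("top","side"): cv2.imwrite(f"pics/{n}1.png",imaging.get_image(n)[:,:,::-1])
s=cv2.imread("pics/side1.png")[90:260,150:350];t=cv2.imread("pics/top1.png")[120:290,185:385]
cv2.imwrite("pics/c1.png",cv2.resize(np.hstack([s,t]),None,fx=2,fy=2,interpolation=cv2.INTER_CUBIC))
E
```

```text
clock: 2.0
position: [0.4694, 0.0567, 0.2999]
ee_rot: [-0.001, 0.98, 0.198, 0.001]
contact_force: [-0.5, 0.3, 0.4]
width: -0.0005
gripper_force: 0.0
clock: 2.2
position: [0.4677, 0.052, 0.3001]
ee_rot: [0.0, 0.981, 0.195, -0.0]
contact_force: [0.6, -0.3, 1.0]
width: 0.0001
gripper_force: 0.0
```

View pics/c1.png

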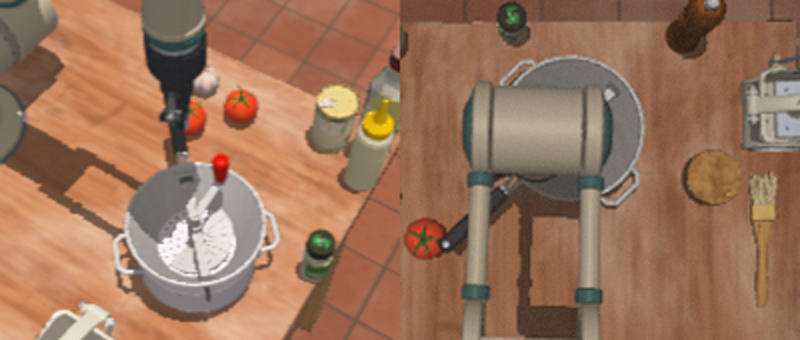

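The side crop shows the shut fingertips hanging above the rim on the handle side of the knob. The knob is clear at crop (221,165).

```bash
python3 -m inch '[{"claw":-1,"travel":[0,0,-0.15],"turn":0},{"claw":-1,"travel":[0,0,-0.3],"turn":0},{"claw":-1,"travel":[0,0,-0.4],"turn":0},{"claw":-1,"travel":[0,0,-0.475],"turn":0},{"claw":-1,"travel":[0,0,-0.475],"turn":0}]' | grep -E "pos|contact"
python3 -m inch '[{"claw":-1,"travel":[0.031,0.024,0],"turn":0},{"claw":-1,"travel":[0.065,0.044,0],"turn":0},{"claw":-1,"travel":[0.101,0.060,0],"turn":0},{"claw":-1,"travel":[0.138,0.073,0],"turn":0},{"claw":-1,"travel":[0.176,0.082,0],"turn":0}]' | grep -E "pos|contact"
python3 -m inch '[{"claw":-1,"travel":[0.039,0.005,0],"turn":0},{"claw":-1,"travel":[0.078,0.005,0],"turn":0},{"claw":-1,"travel":[0.117,0.002,0],"turn":0},{"claw":-1,"travel":[0.156,-0.006,0],"turn":0},{"claw":-1,"travel":[0.193,-0.017,0],"turn":0}]' | grep -E "pos|contact"
python3 - <<'E'
from h import *
t=imaging.get_image("top");s=imaging.get_image("side");cv2.imwrite("pics/t2.png",t[:,:,::-1]);cv2.imwrite("pics/s2.png",s[:,:,::-1])
print(red(s,(215,160,290,230)))
cv2.imwrite("pics/c2.png",cv2.resize(np.hstack([s[90:260,150:350,::-1],t[120:290,185:385,::-1]]),None,fx=2,fy=2,interpolation=cv2.INTER_CUBIC))
E
```

```text
position: [0.4663, 0.0517, 0.2035]
contact_force: [-0.3, -0.4, 0.0]
position: [0.5038, 0.0691, 0.2056]
contact_force: [-1.1, -1.2, 1.1]
position: [0.5422, 0.0657, 0.2051]
contact_force: [-3.4, -3.3, -0.1]
(array([271.09876543, 184.58024691]), array([53, 19,  8, 14, 81], dtype=int32))
```

View pics/c2.png

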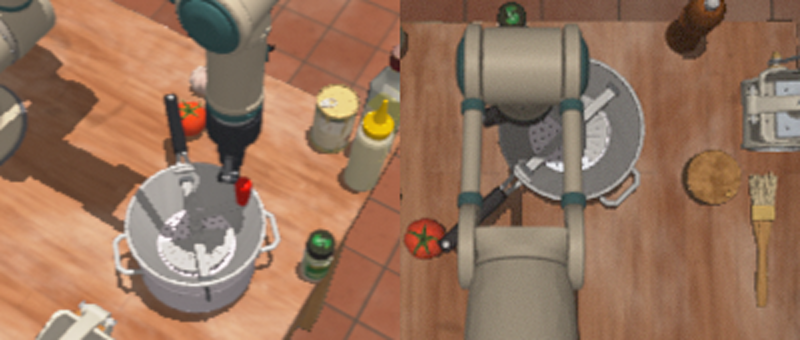

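The knob has moved ahead of the fingertip, now at (271,185) in the side view, and the mill has not moved. I'll carry on round.

```bash
cat >> h.py <<'E'
A=np.array([.5164,-.0044])
def knob(tag):
    s=imaging.get_image("side");cv2.imwrite(f"pics/s{tag}.png",s[:,:,::-1])
    c,st=red(s,(205,155,295,235))
    if c is None:return print("hidden")
    k=onz("side",c,.190)[:2]-A
    print(tag,c,st[4],"r",np.hypot(*k),"angle",np.degrees(np.arctan2(k[1],k[0])),"crank mod",(133.2-np.degrees(np.arctan2(k[1],k[0])))%360)
E
python3 -m inch '[{"claw":-1,"travel":[0.070,-0.034,0],"turn":0},{"claw":-1,"travel":[0.132,-0.083,0],"turn":0},{"claw":-1,"travel":[0.183,-0.143,0],"turn":0},{"claw":-1,"travel":[0.219,-0.212,0],"turn":0},{"claw":-1,"travel":[0.241,-0.287,0],"turn":0}]' | grep -E "pos|contact"
python3 -c 'from h import *;knob("a")'
python3 -m inch '[{"claw":-1,"travel":[0.005,-0.078,0],"turn":0},{"claw":-1,"travel":[-0.005,-0.156,0],"turn":0},{"claw":-1,"travel":[-0.032,-0.230,0],"turn":0},{"claw":-1,"travel":[-0.074,-0.296,0],"turn":0},{"claw":-1,"travel":[-0.128,-0.352,0],"turn":0}]' | grep -E "pos|contact"
python3 -c 'from h import *;knob("b")'
```

```text
position: [0.5908, 0.0076, 0.2052]
contact_force: [-3.2, 3.3, 0.4]
a [265.28813559 209.22033898] 59 r 0.08157728999638822 angle -11.002093542854684 crank mod 144.20209354285467
position: [0.5643, -0.0635, 0.2056]
contact_force: [1.5, 0.6, -0.2]
b [238.58823529 212.67647059] 34 r 0.06798950942147601 angle -70.96287845246071 crank mod 204.1628784524607
```

```bash
cat >> h.py <<'E'
def shift(tag):
    a=cv2.imread("pics/side0.png",0);b=cv2.imread(f"pics/s{tag}.png",0)
    r=cv2.matchTemplate(b[210:265,195:300],a[222:250,205:290],cv2.TM_CCOEFF_NORMED);print("mill px shift",np.array(cv2.minMaxLoc(r)[3])-[10,12],r.max())
E
python3 -m inch '[{"claw":-1,"travel":[-0.065,-0.044,0],"turn":0},{"claw":-1,"travel":[-0.138,-0.073,0],"turn":0},{"claw":-1,"travel":[-0.215,-0.087,0],"turn":0},{"claw":-1,"travel":[-0.293,-0.084,0],"turn":0},{"claw":-1,"travel":[-0.369,-0.065,0],"turn":0}]' | grep -E "contact"
python3 -m inch '[{"claw":-1,"travel":[-0.070,0.034,0],"turn":0},{"claw":-1,"travel":[-0.132,0.083,0],"turn":0},{"claw":-1,"travel":[-0.183,0.143,0],"turn":0},{"claw":-1,"travel":[-0.219,0.212,0],"turn":0},{"claw":-1,"travel":[-0.241,0.287,0],"turn":0}]' | grep -E "contact"
python3 -m inch '[{"claw":-1,"travel":[-0.005,0.078,0],"turn":0},{"claw":-1,"travel":[0.005,0.156,0],"turn":0},{"claw":-1,"travel":[0.032,0.230,0],"turn":0},{"claw":-1,"travel":[0.074,0.296,0],"turn":0},{"claw":-1,"travel":[0.128,0.352,0],"turn":0}]' | grep -E "pos|contact"
python3 -m inch '[{"claw":-1,"travel":[0.065,0.044,0],"turn":0},{"claw":-1,"travel":[0.138,0.073,0],"turn":0},{"claw":-1,"travel":[0.215,0.087,0],"turn":0},{"claw":-1,"travel":[0.293,0.084,0],"turn":0},{"claw":-1,"travel":[0.369,0.065,0],"turn":0}]' | grep -E "clock|pos|contact"
python3 -c 'from h import *;knob("c");shift("c");shift("2")'
```

```text
contact_force: [2.0, -0.9, 0.3]
contact_force: [0.5, -1.7, -1.2]
position: [0.4665, 0.0542, 0.205]
contact_force: [-0.7, -1.6, 0.2]
clock: 7.0
position: [0.5423, 0.0659, 0.2048]
contact_force: [-5.1, -5.5, 1.8]
c [270.64556962 183.63291139] 79 r 0.08184897642234601 angle 52.71145535731811 crank mod 80.48854464268189
mill px shift [0 0] 0.9867658
mill px shift [0 0] 0.98622316
```

```bash
python3 -m inch '[{"claw":-1,"travel":[0.070,-0.034,0],"turn":0},{"claw":-1,"travel":[0.132,-0.083,0],"turn":0},{"claw":-1,"travel":[0.183,-0.143,0],"turn":0},{"claw":-1,"travel":[0.219,-0.212,0],"turn":0},{"claw":-1,"travel":[0.241,-0.287,0],"turn":0}]' | grep -E "contact"
python3 -m inch '[{"claw":-1,"travel":[0.005,-0.078,0],"turn":0},{"claw":-1,"travel":[-0.005,-0.156,0],"turn":0},{"claw":-1,"travel":[-0.032,-0.230,0],"turn":0},{"claw":-1,"travel":[-0.074,-0.296,0],"turn":0},{"claw":-1,"travel":[-0.128,-0.352,0],"turn":0}]' | grep -E "contact"
python3 -m inch '[{"claw":-1,"travel":[-0.065,-0.044,0],"turn":0},{"claw":-1,"travel":[-0.138,-0.073,0],"turn":0},{"claw":-1,"travel":[-0.215,-0.087,0],"turn":0},{"claw":-1,"travel":[-0.293,-0.084,0],"turn":0},{"claw":-1,"travel":[-0.369,-0.065,0],"turn":0}]' | grep -E "contact"
python3 -m inch '[{"claw":-1,"travel":[-0.070,0.034,0],"turn":0},{"claw":-1,"travel":[-0.132,0.083,0],"turn":0},{"claw":-1,"travel":[-0.183,0.143,0],"turn":0},{"claw":-1,"travel":[-0.219,0.212,0],"turn":0},{"claw":-1,"travel":[-0.241,0.287,0],"turn":0}]' | grep -E "contact"
python3 -m inch '[{"claw":-1,"travel":[-0.005,0.078,0],"turn":0},{"claw":-1,"travel":[0.005,0.156,0],"turn":0},{"claw":-1,"travel":[0.032,0.230,0],"turn":0},{"claw":-1,"travel":[0.074,0.296,0],"turn":0},{"claw":-1,"travel":[0.128,0.352,0],"turn":0}]' | grep -E "contact"
python3 -m inch '[{"claw":-1,"travel":[0.065,0.044,0],"turn":0},{"claw":-1,"travel":[0.138,0.073,0],"turn":0},{"claw":-1,"travel":[0.138,0.073,0],"turn":0}]' | grep -E "clock|pos|contact"
python3 -c 'from h import *;knob("d");shift("d")'
python3 -m inch '[{"claw":-1,"travel":[-0.073,-0.029,0],"turn":0},{"claw":-1,"travel":[-0.073,-0.029,0],"turn":0},{"claw":-1,"travel":[-0.073,-0.029,0.2],"turn":0},{"claw":-1,"travel":[-0.073,-0.029,0.4],"turn":0},{"claw":-1,"travel":[-0.073,-0.029,0.4],"turn":0}]' | grep -E "clock|pos|contact"
python3 - <<'E'
from h import *
knob("e")
def f(t):return .375*np.array([np.cos(np.radians(t)),np.sin(np.radians(t))])
for c in range(6):
    t0=40+60*c;print(t0%360,[np.round(f(t0+12*k)-f(t0),3).tolist() for k in range(1,6)])
print("118->40",f(40)-f(118))
E
```

```text
contact_force: [-4.3, 2.9, -0.6]
contact_force: [1.4, 1.3, -0.5]
contact_force: [1.9, 0.1, 0.3]
contact_force: [0.4, -0.9, -0.3]
contact_force: [-0.4, -1.1, -0.3]
clock: 9.85
position: [0.4983, 0.0683, 0.2051]
contact_force: [-0.2, -0.4, -0.5]
d [261.39285714 173.80952381] 84 r 0.08059446999813497 angle 84.00493712539006 crank mod 49.19506287460993
mill px shift [0 0] 0.99539
clock: 10.4
position: [0.4835, 0.0611, 0.291]
contact_force: [0.8, 0.1, 0.6]
e [261.42352941 173.55294118] 85 r 0.0813790258376832 angle 84.34724588082264 crank mod 48.85275411917735
40 [[-0.056, 0.054], [-0.123, 0.096], [-0.197, 0.123], [-0.274, 0.134], [-0.352, 0.128]]
100 [[-0.075, -0.022], [-0.145, -0.058], [-0.205, -0.109], [-0.253, -0.171], [-0.287, -0.241]]
160 [[-0.019, -0.076], [-0.022, -0.154], [-0.008, -0.232], [0.021, -0.304], [0.065, -0.369]]
220 [[0.056, -0.054], [0.123, -0.096], [0.197, -0.123], [0.274, -0.134], [0.352, -0.128]]
280 [[0.075, 0.022], [0.145, 0.058], [0.205, 0.109], [0.253, 0.171], [0.287, 0.241]]
340 [[0.019, 0.076], [0.022, 0.154], [0.008, 0.232], [-0.021, 0.304], [-0.065, 0.369]]
118->40 [ 0.4633185  -0.09005999]
```

```bash
python3 -m inch '[{"claw":-1,"travel":[0.15,-0.03,0],"turn":0},{"claw":-1,"travel":[0.3,-0.06,0],"turn":0},{"claw":-1,"travel":[0.463,-0.09,0],"turn":0},{"claw":-1,"travel":[0.463,-0.09,0],"turn":0}]' | grep -E "pos|contact"
python3 -m inch '[{"claw":-1,"travel":[0,0,-0.15],"turn":0},{"claw":-1,"travel":[0,0,-0.3],"turn":0},{"claw":-1,"travel":[0,0,-0.4],"turn":0},{"claw":-1,"travel":[0,0,-0.4],"turn":0}]' | grep -E "pos|contact"
python3 -c 'from h import *;knob("f")'
python3 -m inch '[{"claw":-1,"travel":[-0.027,0.029,0],"turn":0},{"claw":-1,"travel":[-0.056,0.054,0],"turn":0},{"claw":-1,"travel":[-0.089,0.077,0],"turn":0},{"claw":-1,"travel":[-0.123,0.096,0],"turn":0},{"claw":-1,"travel":[-0.159,0.111,0],"turn":0}]' | grep -E "pos|contact"
python3 -m inch '[{"claw":-1,"travel":[-0.038,0.011,0],"turn":0},{"claw":-1,"travel":[-0.076,0.019,0],"turn":0},{"claw":-1,"travel":[-0.115,0.022,0],"turn":0},{"claw":-1,"travel":[-0.154,0.022,0],"turn":0},{"claw":-1,"travel":[-0.193,0.017,0],"turn":0}]' | grep -E "pos|contact"
python3 -c 'from h import *;knob("g");shift("g")'
```

```text
position: [0.5763, 0.0423, 0.2831]
contact_force: [-1.0, -0.2, -0.6]
position: [0.5697, 0.0436, 0.2013]
contact_force: [-0.8, -0.2, 0.2]
f [260.48780488 176.19512195] 41 r 0.07227818546099767 angle 81.59302161870282 crank mod 51.60697838129717
position: [0.542, 0.0661, 0.2061]
contact_force: [1.9, -1.5, -0.2]
position: [0.5027, 0.0693, 0.2053]
contact_force: [1.0, -0.1, 0.2]
g [246.34545455 170.49090909] 55 r 0.07567517145526853 angle 118.62364239115607 crank mod 14.57635760884392
mill px shift [0 0] 0.9922046
```

```bash
python3 -m inch '[{"claw":-1,"travel":[-0.075,-0.022,0],"turn":0},{"claw":-1,"travel":[-0.145,-0.058,0],"turn":0},{"claw":-1,"travel":[-0.205,-0.109,0],"turn":0},{"claw":-1,"travel":[-0.253,-0.171,0],"turn":0},{"claw":-1,"travel":[-0.287,-0.241,0],"turn":0}]' | grep -E "contact"
python3 -c 'from h import *;knob("h")'
python3 -m inch '[{"claw":-1,"travel":[-0.019,-0.076,0],"turn":0},{"claw":-1,"travel":[-0.022,-0.154,0],"turn":0},{"claw":-1,"travel":[-0.008,-0.232,0],"turn":0},{"claw":-1,"travel":[0.021,-0.304,0],"turn":0},{"claw":-1,"travel":[0.065,-0.369,0],"turn":0}]' | grep -E "contact"
python3 -m inch '[{"claw":-1,"travel":[0.056,-0.054,0],"turn":0},{"claw":-1,"travel":[0.123,-0.096,0],"turn":0},{"claw":-1,"travel":[0.197,-0.123,0],"turn":0},{"claw":-1,"travel":[0.274,-0.134,0],"turn":0},{"claw":-1,"travel":[0.352,-0.128,0],"turn":0}]' | grep -E "contact"
python3 -m inch '[{"claw":-1,"travel":[0.075,0.022,0],"turn":0},{"claw":-1,"travel":[0.145,0.058,0],"turn":0},{"claw":-1,"travel":[0.205,0.109,0],"turn":0},{"claw":-1,"travel":[0.253,0.171,0],"turn":0},{"claw":-1,"travel":[0.287,0.241,0],"turn":0}]' | grep -E "contact"
python3 -m inch '[{"claw":-1,"travel":[0.019,0.076,0],"turn":0},{"claw":-1,"travel":[0.022,0.154,0],"turn":0},{"claw":-1,"travel":[0.008,0.232,0],"turn":0},{"claw":-1,"travel":[-0.021,0.304,0],"turn":0},{"claw":-1,"travel":[-0.065,0.369,0],"turn":0}]' | grep -E "contact"
python3 -m inch '[{"claw":-1,"travel":[-0.056,0.054,0],"turn":0},{"claw":-1,"travel":[-0.123,0.096,0],"turn":0},{"claw":-1,"travel":[-0.197,0.123,0],"turn":0},{"claw":-1,"travel":[-0.274,0.134,0],"turn":0},{"claw":-1,"travel":[-0.352,0.128,0],"turn":0}]' | grep -E "clock|pos|contact"
python3 -m inch '[{"claw":-1,"travel":[0,0,0],"turn":0}]' | grep -E "pos|contact"
python3 -c 'from h import *;knob("i");shift("i")'
```

```text
contact_force: [1.0, 2.0, 0.5]
h [224.75641026 181.8974359 ] 78 r 0.0683991484965788 angle -179.1022255708874 crank mod 312.3022255708874
contact_force: [-0.7, 1.4, -0.1]
contact_force: [-1.6, 1.6, 0.3]
contact_force: [-4.5, -0.9, 0.4]
contact_force: [-0.6, -4.3, 1.0]
clock: 15.4
position: [0.5024, 0.0702, 0.2057]
contact_force: [2.6, -0.2, 0.1]
position: [0.5004, 0.0699, 0.2056]
contact_force: [0.7, 0.5, 0.6]
i [244.94915254 170.76271186] 59 r 0.07457348862858694 angle 121.78828654697482 crank mod 11.411713453025172
mill px shift [0 0] 0.9917341
```

```bash
python3 -m inch '[{"claw":-1,"travel":[-0.013,-0.002,0],"turn":0},{"claw":-1,"travel":[-0.026,-0.005,0],"turn":0},{"claw":-1,"travel":[-0.039,-0.009,0],"turn":0},{"claw":-1,"travel":[-0.051,-0.013,0],"turn":0},{"claw":-1,"travel":[-0.051,-0.013,0],"turn":0}]' | grep -E "pos|contact"
python3 -m inch '[{"claw":-1,"travel":[0.083,0.017,0],"turn":0},{"claw":-1,"travel":[0.083,0.017,0],"turn":0},{"claw":-1,"travel":[0.083,0.017,0.2],"turn":0},{"claw":-1,"travel":[0.083,0.017,0.4],"turn":0},{"claw":-1,"travel":[0.083,0.017,0.5],"turn":0}]' | grep -E "pos|contact"
python3 -m inch '[{"claw":-1,"travel":[0,-0.2,0],"turn":0},{"claw":-1,"travel":[0,-0.4,0],"turn":0},{"claw":-1,"travel":[0,-0.6,0],"turn":0},{"claw":-1,"travel":[0,-0.8,0],"turn":0},{"claw":-1,"travel":[0,-1,0],"turn":0}]' | grep -E "pos|contact"
python3 -m inch '[{"claw":-1,"travel":[0,-0.2,0],"turn":0},{"claw":-1,"travel":[0,-0.3,0],"turn":0},{"claw":-1,"travel":[0,-0.3,0],"turn":0}]' | grep -E "clock|pos|contact"
python3 - <<'E'
from h import *
knob("j");shift("j")
t=imaging.get_image("top");cv2.imwrite("pics/t3.png",t[:,:,::-1])
s=imaging.get_image("side")
a,_=red(t,(225,145,310,225));b,_=red(s,(205,155,295,235));print(a,b)
if a is not None:
    k,e=tri(a,b);print(k,e);d=k[:2]-A;g=onz("top",a,.2)[:2]-A;print(np.hypot(*d),[133.2-np.degrees(np.arctan2(v[1],v[0])) for v in(d,g)])
cv2.imwrite("pics/c3.png",cv2.resize(t[135:260,185:320,::-1],None,fx=4.7,fy=4.7,interpolation=cv2.INTER_CUBIC))
E
```

```text
position: [0.4932, 0.0663, 0.2053]
contact_force: [0.6, -0.1, -0.5]
position: [0.5098, 0.07, 0.3083]
contact_force: [1.0, 0.9, 0.1]
position: [0.5084, -0.1311, 0.3051]
contact_force: [1.3, 0.2, -0.9]
clock: 17.35
position: [0.5087, -0.1925, 0.3045]
contact_force: [1.2, 0.1, 0.1]
j [243.42857143 170.17857143] 84 r 0.07681600375424225 angle 125.23244025731609 crank mod 7.967559742683903
mill px shift [0 0] 0.98367333
[250.78571429 198.66071429] [243.43023256 170.1627907 ]
[0.47249079 0.05496065 0.19425067] 0.003366414623040759
0.07383566168354709 [np.float64(6.709583935471414), np.float64(5.183788325692177)]
```

View pics/c3.png

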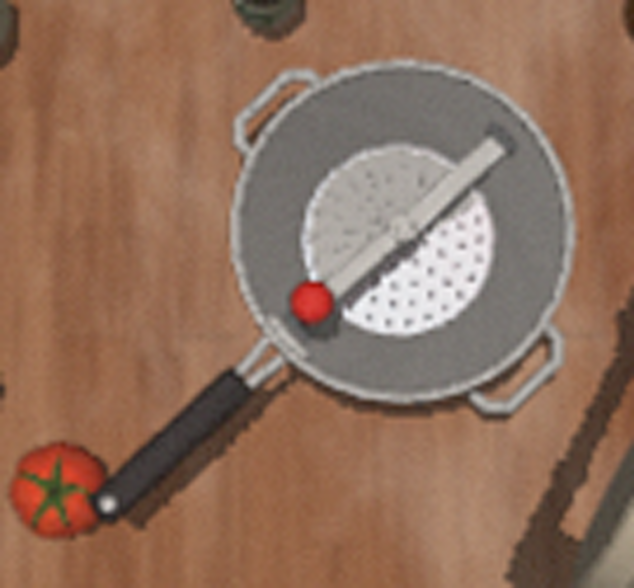

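The crop shows the arm almost over the handle, with the knob at crop (312,302), about 6° short. The mill has not moved. I'll give it one more slow nudge of about 6°.

```bash
python3 -m inch '[{"claw":-1,"travel":[0,0.2,0],"turn":0},{"claw":-1,"travel":[0,0.4,0],"turn":0},{"claw":-1,"travel":[0,0.6,0],"turn":0},{"claw":-1,"travel":[0,0.8,0],"turn":0},{"claw":-1,"travel":[0,0.9,0],"turn":0}]' >/dev/null
python3 -m inch '[{"claw":-1,"travel":[0,0.2,0],"turn":0},{"claw":-1,"travel":[0,0.3,0],"turn":0},{"claw":-1,"travel":[0,0.4,0],"turn":0},{"claw":-1,"travel":[0,0.4,0],"turn":0},{"claw":-1,"travel":[0,0.4,0],"turn":0}]' | grep -E "pos|contact"
python3 -m inch '[{"claw":-1,"travel":[0,0,-0.15],"turn":0},{"claw":-1,"travel":[0,0,-0.3],"turn":0},{"claw":-1,"travel":[0,0,-0.4],"turn":0},{"claw":-1,"travel":[0,0,-0.5],"turn":0},{"claw":-1,"travel":[0,0,-0.5],"turn":0}]' | grep -E "pos|contact"
python3 -m inch '[{"claw":-1,"travel":[-0.042,-0.006,0],"turn":0},{"claw":-1,"travel":[-0.083,-0.017,0],"turn":0},{"claw":-1,"travel":[-0.102,-0.024,0],"turn":0},{"claw":-1,"travel":[-0.120,-0.031,0],"turn":0},{"claw":-1,"travel":[-0.120,-0.031,0],"turn":0}]' | grep -E "pos|contact"
python3 -m inch '[{"claw":-1,"travel":[0.1,0.028,0],"turn":0},{"claw":-1,"travel":[0.1,0.028,0],"turn":0},{"claw":-1,"travel":[0.1,0.028,0.2],"turn":0},{"claw":-1,"travel":[0.1,0.028,0.4],"turn":0},{"claw":-1,"travel":[0.1,0.028,0.5],"turn":0}]' | grep -E "pos|contact"
python3 -m inch '[{"claw":-1,"travel":[0,-0.2,0],"turn":0},{"claw":-1,"travel":[0,-0.4,0],"turn":0},{"claw":-1,"travel":[0,-0.6,0],"turn":0},{"claw":-1,"travel":[0,-0.8,0],"turn":0},{"claw":-1,"travel":[0,-1,0],"turn":0}]' >/dev/null
python3 -m inch '[{"claw":-1,"travel":[0,-0.2,0],"turn":0},{"claw":-1,"travel":[0,-0.3,0],"turn":0},{"claw":-1,"travel":[0,-0.3,0],"turn":0},{"claw":-1,"travel":[0,-0.3,0],"turn":0}]' | grep -E "clock|pos|contact"
python3 - <<'E'
from h import *
t=imaging.get_image("top");cv2.imwrite("pics/t4.png",t[:,:,::-1])
s=imaging.get_image("side");cv2.imwrite("pics/sk.png",s[:,:,::-1]);shift("k")
a,_=red(t,(225,145,310,225));b,_=red(s,(205,155,295,235));print(a,b)
k,e=tri(a,b);print(k,e);d=k[:2]-A;g=onz("top",a,.2)[:2]-A;print(np.hypot(*d),[133.2-np.degrees(np.arctan2(v[1],v[0])) for v in(d,g)])
cv2.imwrite("pics/c4.png",cv2.resize(t[135:260,185:320,::-1],None,fx=4.7,fy=4.7,interpolation=cv2.INTER_CUBIC))
E
```

```text
position: [0.5089, 0.0709, 0.3054]
contact_force: [0.3, -0.6, 0.1]
position: [0.5075, 0.0692, 0.2028]
contact_force: [-0.2, -0.9, -0.3]
position: [0.4858, 0.0636, 0.2063]
contact_force: [0.1, 0.4, 0.3]
position: [0.5059, 0.0694, 0.3085]
contact_force: [0.9, 0.0, -0.5]
clock: 20.9
position: [0.5049, -0.1902, 0.3049]
contact_force: [0.3, -0.3, 0.0]
mill px shift [0 0] 0.9812213
[253.24074074 201.27777778] [240.3655914 170.4516129]
[0.46541165 0.04843842 0.19529855] 0.004127377938371337
0.07342826798629074 [np.float64(-0.7791641933600033), np.float64(-2.5119443220995663)]
```

View pics/c4.png

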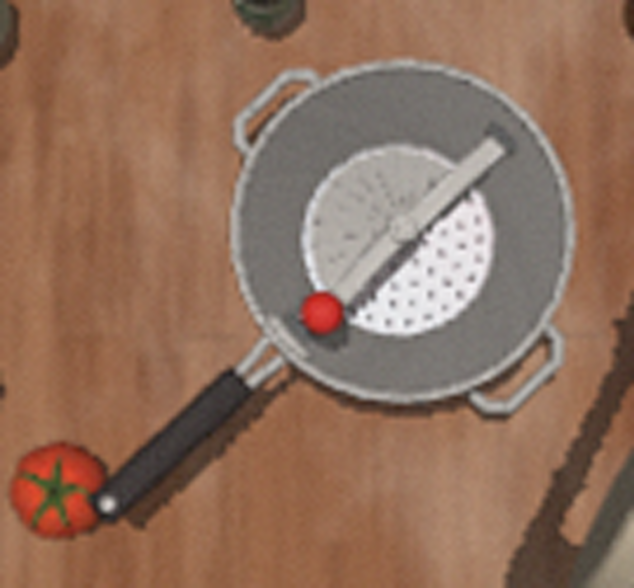

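The crank arm now lies over the bridge and handle, within about 2°, with the knob at crop (322,313). The mill and tomato have not moved, and the arm is clear of everything.

```bash
python3 -c 'from rig import ticket;print(ticket.sign_off())'
```

```text
the job is handed in; nothing more can be done
None
```

I pushed the crank clockwise past two full turns (about 13.4 rad) and back one turn, leaving it within about 2° of straight over the long handle. The last pictures show the mill unmoved and the arm clear, and I handed the job in at about 21 s; no verdict came back.

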